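# Pack the wax sample boards and shut the case

### The job

Pack the wax sample boards for carrying: take any wax blocks left in the plywood case out and lay them on the floor of the steel tray, not on top of one another, then lower every sample board flat, wax face up, over the four posts of the rack of its own colour, stacking boards of one colour fully home on one another. When all is in, lower the lid gently, without slamming it, until it is fully shut; leave the other things on the bench where they are.

Things in the scene. Friction and masses are not known exactly. Their poses are not given: they have to be found in the camera images.
- lid (a joint): the lid's hinge angle: 0 = shut flat on the case, grows as it opens, 1.57 = standing upright, 1.9 = stop. The hinge is stiff (about 0.5 N m of friction), so the lid stays at any angle where it is left and is closed by pushing its free part with a few newtons.
- lid_hinge (a point): point on the hinge line at the middle of the rim that carries the hinge, 60 mm above the table; fixed
- lid_edge (a point): middle of the lid's free edge on its outer face, 170 mm from the hinge line; the lid is a plywood plate 250 mm wide along the hinge and 8 mm thick, whose underside passes through the hinge line. A red pull tab 60 mm wide and 8 mm thick sticks out 23 mm past the free edge here.
- case: plywood case fixed to the table, open at the top. Origin: centre of its underside. 170 mm along its x, 250 mm along its y, 60 mm high, walls and floor 8 mm thick. Its +x rim carries the hinge; the lid closes towards its -x side.
- rack_teal: teal rack fixed on the case floor: a teal base plate 140 (its x) x 66 (its y) x 4 mm with four upright steel posts at x = +-52, y = +-17 mm from its centre, 8 mm thick with pointed tips, tips 44 mm above the plate's underside. Origin: centre of the plate's underside, 8 mm above the table; boards rest on the plate 4 mm higher. The two racks stand side by side, centres 100 mm apart along the case's y; which is at which end varies.
- rack_yellow: yellow rack fixed on the case floor: a yellow base plate 140 (its x) x 66 (its y) x 4 mm with four upright steel posts at x = +-52, y = +-17 mm from its centre, 8 mm thick with pointed tips, tips 44 mm above the plate's underside. Origin: centre of the plate's underside, 8 mm above the table; boards rest on the plate 4 mm higher. The two racks stand side by side, centres 100 mm apart along the case's y; which is at which end varies.
- board_teal1: wooden sample board with a teal wax face, 130 (its x) x 60 (its y) x 16 mm, about 0.1 kg, face up. Origin: centre of its underside. Four square through holes, 12 mm wide, at x = +-52, y = +-17 mm. Two boards of one colour can stack on one rack in either order and either way round. May be absent.
- board_teal2: wooden sample board with a teal wax face, 130 (its x) x 60 (its y) x 16 mm, about 0.1 kg, face up. Origin: centre of its underside. Four square through holes, 12 mm wide, at x = +-52, y = +-17 mm. Two boards of one colour can stack on one rack in either order and either way round. May be absent.
- board_yellow1: wooden sample board with a yellow wax face, 130 (its x) x 60 (its y) x 16 mm, about 0.1 kg, face up. Origin: centre of its underside. Four square through holes, 12 mm wide, at x = +-52, y = +-17 mm. Two boards of one colour can stack on one rack in either order and either way round. May be absent.
- board_yellow2: wooden sample board with a yellow wax face, 130 (its x) x 60 (its y) x 16 mm, about 0.1 kg, face up. Origin: centre of its underside. Four square through holes, 12 mm wide, at x = +-52, y = +-17 mm. Two boards of one colour can stack on one rack in either order and either way round. May be absent.
- wax_teal: teal wax block 70 (its x) x 40 (its y) x 30 mm, about 0.1 kg, left lying on a rack in the case between the posts. Origin: centre of its underside. May be absent.
- wax_yellow: yellow wax block 70 (its x) x 40 (its y) x 30 mm, about 0.1 kg, left lying on a rack in the case between the posts. Origin: centre of its underside. May be absent.
- tray: shallow steel tray fixed to the table, 200 (its x) x 140 (its y) x 25 mm high, walls and floor 4 mm. Origin: centre of its underside.
- thermometer: round dial thermometer, steel disc 68 mm across, 15 mm high; bystander, to be left alone. Origin: centre of its underside
- jar: orange jar with steel lid, 68 mm across, 100 mm high; bystander, to be left alone. Origin: centre of its underside
- brush: paint brush lying flat; bystander, to be left alone. Origin: its middle
- scraper: flat spatula lying down; bystander, to be left alone. Origin: its middle
- pigment: red can, 60 mm across, 70 mm high; bystander, to be left alone. Origin: centre of its underside
- spare_wax: dark blue wax block 75 x 45 x 30 mm, not part of the job; bystander, to be left alone. Origin: centre of its underside
Not all that is in view belongs to the job. What is shaped like the tray but purple is not meant.

How it is judged:
By the outcome, as a careful person would: the job done as asked, in the order asked, and still so for the second after the job is handed in, with the robot touching nothing.
Of wax_teal, wax_yellow only 1 to 2 are there at a start; the rules pass over those that are not, and their reading is None.
Of board_teal1, board_teal2, board_yellow1, board_yellow2 only 3 to 4 are there at a start; the rules pass over those that are not, and their reading is None.
At some moment in a run one of board_teal1, board_teal2, board_yellow1, board_yellow2, wax_teal, wax_yellow may be knocked a few centimetres aside while the robot is not near it.
It also fails if it takes over 210 s, if anything falls off the work surface, if the arm or the gripper's body presses on something with over 40 N, if the wrist force passes 120 N, or if a joint passes its speed limit or range.

### The arm

A 6-joint arm with a two-finger parallel gripper is mounted at the origin on the work surface. World frame = base frame: x ahead of the robot, y to its left, z up, the work surface at z = 0. Lengths are in mm, angles in rad, forces in N, time in s.
With the tool pointing down it reaches from about 400 to 925 mm from the base axis. Payload 12.5 kg.
Tool frame: the origin (TCP) lies midway between the tips of the shut fingers; the grasp point (between the pads) lies 19 mm behind it; z points along the fingers, y is the line along which they close (so a half turn about z gives the same grasp; the last joint's range is limited). The gripper opens to 95 mm and grips with 3 to 60 N. Pads are 20 mm wide; open, the fingers measure 119 mm over their backs; the gripper's body (75 mm by 180 mm) begins 59 mm behind the grasp point.
Start: joints at [1.13, 0.491, 1.559, -0, 1.092, -0.106], TCP at [205.347, 590.322, 214.661] pointing down, gripper open.
Joint ranges: [-3.1, 3.1], [-0.84, 2.19], [0.05, 2.79], [-1.13, 4.28], [0.06, 2.93], [-2.69, 2.69]. Speed limits (rad/s): [2.22, 2.22, 2.79, 3.14, 3.14, 3.14].

### API

Orientations are given as [roll, pitch, yaw] about the fixed x, y, z axes, in that order (R = Rz(yaw) Ry(pitch) Rx(roll)).
In Python, from cell import state, read_camera, camera_info, env gives the robot as it stands.
- The arm moves only by the tool move_arm, never from a script. Its argument "commands" is a list of rows, each a list of 3 entries, a list of its own where there are three numbers: the shift along the world's x, y, z in cm, then the turn, a rotation vector about the world's x, y, z in degrees, then the opening, from 0 (shut) to 1 (fully open). A call has 1 to 10 rows; each row shifts and turns the commanded pose from where the row before left it; what a row does not reach is not made up. A row lasts 1/10 s, in which the tool goes at most 50 mm and 8.59 degrees, less where a joint would pass 70% of its speed; a pose out of reach is approached as far as the arm can. A call with a gripper value outside its range is refused whole. The fingers move at their own pace and stop on an object; the grip force is fixed at half the most. Time passes only in rows, so rows that do not move let the fingers close. It gives the time, the measured TCP pose, the force, the opening and the grip force at its end, in the units of the state.
- state(): the state, without advancing time (a new reading comes with each control period).
- read_camera(name): name is "scene" or "top" or "wrist"; returns the picture (400x640x3 uint8, blue, green, red); there is no depth.
- camera_info(name): a dict with "K" (3x3 intrinsics, pixels), "k1" (the pictures are not rectified: a ray, as slopes to the right and down, at radius r is drawn at 1 + k1 r^2 times it, then the intrinsics apply), "cam_to_world" (4x4, takes a point from camera to world coordinates). Camera axes: x right, y down, z forward; pixel columns grow to the right and rows downward; lengths in mm; the calibration is good to about 2 mm. A picture is of the moment at which its call begins: read the wrist's pose just before it. camera_info takes no time and is no camera call; for the wrist camera it gives the pose at the moment of the call.
- env.job_done(): hands the job in; it is judged then, once.
The state is a dict: "t": time; "joints": joint angles; "qvel": joint speeds; "tau": joint torques, N m; "eef_pos": TCP position; "tcp_rot": TCP orientation; "ft_force": force on the tool from outside, world axes, zero at the start; "moment": the same for the moment, N m; "opening": opening from 0.0 (shut) to 1.0 (fully open); "grip_force": force on a finger pad.
Only numpy, scipy, OpenCV 4.12 (cv2) and the standard library are available. Lean on these libraries where they do the work, as an engineer would, in place of code of your own. Each camera call takes 0.05 s, during which the arm holds its last target. There are 200 camera calls.

## Working session

There is one attempt and no reset: what is moved stays moved. The work goes in short steps, Python scripts to look and compute and a tool call to move; the robot and the scene stay as the last step left them, time stands still between calls to the robot, and variables do not carry over. Pictures are saved under pics/ and viewed, at most 14 in all, crops included, and the job is handed in when it is done.

Besides the shell and the picture viewer there is one more tool, called as a command line: name --argument value ..., lists and objects as JSON in quotes. move_arm: Moves the arm, as the interface text tells. Its arguments: {"type":"object","properties":{"commands":{"type":"array"}},"required":["commands"]}

```bash
mkdir -p pics; ls; cat > h.py <<'E'
import numpy as np, cv2
from cell import state, read_camera, camera_info, env
def ray(info,u,v):
    K=np.array(info["K"]);k=info["k1"];T=np.array(info["cam_to_world"])
    x=(u-K[0,2])/K[0,0];y=(v-K[1,2])/K[1,1]
    a,b=x,y
    for _ in range(20):
        s=1+k*(a*a+b*b);a,b=x/s,y/s
    d=T[:3,:3]@np.array([a,b,1.]);return T[:3,3],d
def onplane(info,u,v,z):
    o,d=ray(info,u,v);return o+d*(z-o[2])/d[2]
def project(info,p):
    K=np.array(info["K"]);k=info["k1"];T=np.array(info["cam_to_world"])
    c=T[:3,:3].T@(np.array(p,float)-T[:3,3]);a,b=c[:2]/c[2];s=1+k*(a*a+b*b)
    return K[0,0]*a*s+K[0,2],K[1,1]*b*s+K[1,2]
def snap(cam,name):
    i=camera_info(cam);im=read_camera(cam);cv2.imwrite(f"pics/{name}.png",im);np.save(f"pics/{name}.npy",i,allow_pickle=True);return i,im
def load(name):
    return np.load(f"pics/{name}.npy",allow_pickle=True).item(),cv2.imread(f"pics/{name}.png")
E
python3 - <<'E'
from h import *
for c in("top","scene","wrist"):
    i,im=snap(c,c+"0");print(c,np.round(i["K"],1).tolist(),i["k1"],np.round(i["cam_to_world"],3).tolist())
print(state())
E
```

```text
pics
top [[420.6, 0.0, 320.4], [0.0, 420.6, 202.8], [0.0, 0.0, 1.0]] -0.07473270187506219 [[-0.019, -0.989, 0.146, 308.527], [-1.0, 0.021, 0.008, -73.767], [-0.011, -0.145, -0.989, 1121.09], [0.0, 0.0, 0.0, 1.0]]
scene [[368.7, 0.0, 319.5], [0.0, 368.7, 199.6], [0.0, 0.0, 1.0]] -0.002410866672066992 [[0.529, 0.468, -0.708, 1219.626], [0.849, -0.308, 0.43, -540.376], [-0.016, -0.828, -0.56, 699.038], [0.0, 0.0, 0.0, 1.0]]
wrist [[292.8, 0.0, 311.1], [0.0, 292.8, 203.2], [0.0, 0.0, 1.0]] -0.02666297146911115 [[0.329, 0.916, 0.232, 140.379], [0.944, -0.319, -0.081, 614.135], [-0.0, 0.246, -0.969, 383.873], [0.0, 0.0, 0.0, 1.0]]
{'t': 0.15, 'joints': array([ 1.13035176e+00,  4.91394822e-01,  1.55927861e+00, -2.23748567e-05,
        1.09171313e+00, -1.05604146e-01]), 'qvel': array([ 0.00011487, -0.00285566, -0.00179422,  0.00061857,  0.00211785,
       -0.00239233]), 'tau': array([ 1.49958993e-03, -6.12894344e+01, -2.58278847e+01,  6.92899246e-02,
        4.73388867e-02, -1.29444661e-04]), 'eef_pos': array([205.30143926, 590.14297761, 214.22294217]), 'tcp_rot': array([-3.14080108e+00, -6.39463125e-05,  2.80676253e+00]), 'ft_force': array([-0.41922071, -0.3780781 ,  0.79928931]), 'moment': array([ 0.01515712,  0.02818743, -0.00043922]), 'grip_force': 0.0, 'opening': 1.0012998703931528}
```

View pics/top0.png

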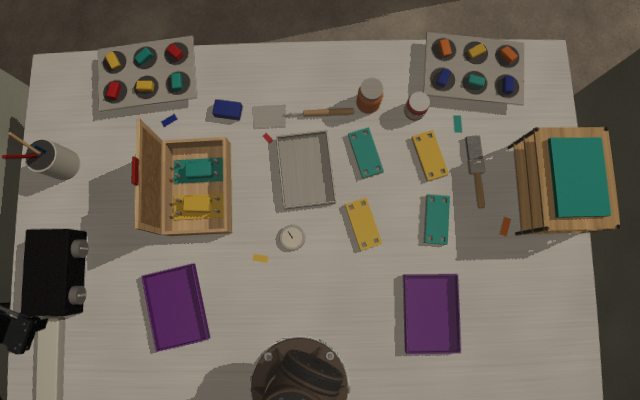

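View pics/scene0.png

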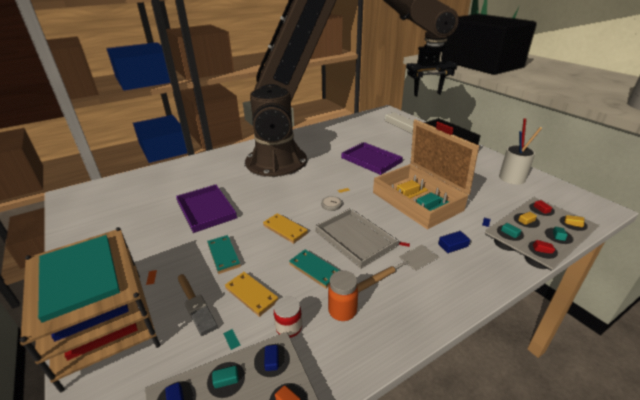

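The top view shows the case at (197,185), with its hinge on the left at about x=165 and its lid standing open. Teal wax is on the teal rack at (195,168) and yellow wax on the yellow rack at (195,207). The boards are teal (365,152), yellow (430,155), yellow (362,223) and teal (437,219). The tray is at (305,170).

```bash
cat >> h.py <<'E'
def masks(im):
    h=cv2.cvtColor(im,cv2.COLOR_BGR2HSV)
    return {"teal":cv2.inRange(h,(78,110,50),(96,255,255)),"yellow":cv2.inRange(h,(17,130,70),(32,255,255))}
def rects(info,im,z=16,amin=200):
    "list of colour, centre xy, long-axis angle deg, (long,short) on plane z"
    out=[]
    for c,m in masks(im).items():
        for k in cv2.findContours(m,cv2.RETR_EXTERNAL,cv2.CHAIN_APPROX_NONE)[0]:
            if cv2.contourArea(k)<amin: continue
            P=np.array([onplane(info,u,v,z)[:2] for u,v in k[:,0]],np.float32)
            (x,y),(w,h),a=cv2.minAreaRect(P)
            if w<h: w,h,a=h,w,a+90
            out.append((c,round(x,1),round(y,1),round((a+90)%180-90,1),round(w),round(h),k[:,0].mean(0).round().tolist()))
    return out
E
python3 - <<'E'
from h import *
i,im=load("top0")
for r in rects(i,im,16,100): print(r)
P=lambda u,v,z:onplane(i,u,v,z).round(0).tolist()
print("case rim",[P(*p,60) for p in((163,139),(231,138),(232,233),(164,233))])
print("tray",[P(*p,25) for p in((277,137),(327,132),(334,205),(284,211))])
print("lid edge at 230",P(139,121,230),P(139,202,230),"hinge",P(163,139,60),P(164,233,60))
o=load("wrist0")[1]
cv2.imwrite("pics/c0.png",np.hstack([cv2.resize(im[105:250,110:340],None,fx=2.4,fy=2.4,interpolation=cv2.INTER_CUBIC)]))
E
```

```text
('teal', 421.5, -372.8, -6.4, 128, 59, [437.0, 219.0])
('teal', 568.5, 265.9, -88.2, 132, 63, [197.0, 170.0])
('teal', 529.6, -779.5, -0.2, 219, 152, [580.0, 177.0])
('teal', 607.5, -188.8, 16.1, 127, 58, [365.0, 152.0])
('teal', 810.7, -510.0, 72.5, 46, 29, [476.0, 80.0])
('teal', 828.4, 335.7, 2.8, 51, 32, [176.0, 81.0])
('teal', 910.9, 437.8, -46.1, 47, 37, [143.0, 56.0])
('yellow', 413.5, -176.2, 16.7, 128, 59, [363.0, 224.0])
('yellow', 468.9, 263.1, -88.3, 137, 69, [198.0, 206.0])
('yellow', 596.0, -363.8, 16.2, 130, 62, [430.0, 155.0])
('yellow', 820.1, 427.6, 83.1, 54, 32, [145.0, 85.0])
('yellow', 903.1, 529.9, 28.9, 54, 31, [112.0, 60.0])
('yellow', 902.0, -520.2, -63.0, 52, 30, [477.0, 50.0])
case rim [[645.0, 349.0, 60.0], [642.0, 166.0, 60.0], [392.0, 161.0, 60.0], [395.0, 337.0, 60.0]]
tray [[652.0, 49.0, 25.0], [663.0, -87.0, 25.0], [463.0, -101.0, 25.0], [450.0, 31.0, 25.0]]
lid edge at 230 [635.0, 339.0, 230.0] [450.0, 329.0, 230.0] hinge [645.0, 349.0, 60.0] [395.0, 337.0, 60.0]
```

View pics/c0.png

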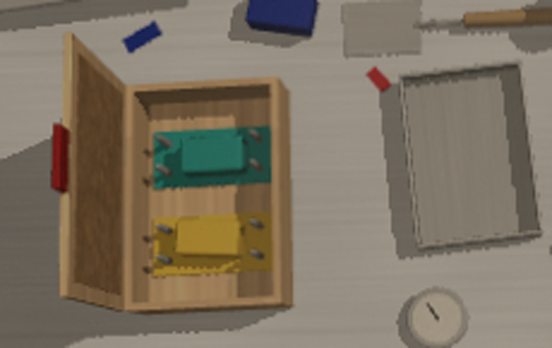

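View pics/wrist0.png

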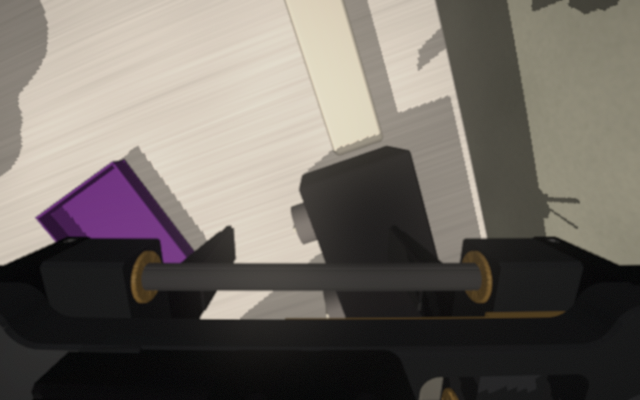

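The wrist image shows that the gripper hides everything below row 235, so I'll put the camera over the case centre.

move_arm --commands '[[[0,0,4],[0,0,0],1],[[0,0,4],[0,0,0],1],[[0,0,4],[0,0,0],1],[[2.4,-3.1,0],[0,0,-5.45],1],[[2.4,-3.1,0],[0,0,-5.45],1],[[2.4,-3.1,0],[0,0,-5.45],1],[[2.4,-3.1,0],[0,0,-5.45],1],[[2.4,-3.1,0],[0,0,-5.45],1],[[2.4,-3.1,0],[0,0,-5.45],1],[[2.4,-3.1,0],[0,0,-5.45],1]]'

```text
t: 1.15
eef_pos: [374.0, 371.9, 334.6]
tcp_rot: [-3.142, 0.0, 2.137]
ft_force: [0.2, 1.4, 0.3]
opening: 0.999
grip_force: 0.0
```

move_arm --commands '[[[2.4,-3.1,0],[0,0,-5.45],1],[[2.4,-3.1,0],[0,0,-5.45],1],[[2.4,-3.1,0],[0,0,-5.45],1],[[2.4,-3.1,0],[0,0,-5.45],1],[[2.4,-3.1,0],[0,0,-5.45],1],[[2.4,-3.1,0],[0,0,-5.45],1],[[0,0,-4],[0,0,0],1],[[0,0,-4],[0,0,0],1],[[0,0,0],[0,0,0],1],[[0,0,0],[0,0,0],1]]'

```text
t: 2.15
eef_pos: [517.6, 187.5, 255.4]
tcp_rot: [-3.141, 0.0, 1.57]
ft_force: [0.4, -0.1, 0.8]
opening: 1.0
grip_force: 0.0
```

```bash
python3 - <<'E'
from h import *
i,im=snap("wrist","case1");s=state();print(s["t"],s["eef_pos"],s["tcp_rot"],np.round(i["cam_to_world"],3).tolist())
for r in rects(i,im,12,200): print(r)
E
```

```text
2.2 [517.97651685 187.68780489 256.33476726] [ 3.13985247e+00 -4.04589279e-04  1.57057073e+00] [[1.0, -0.001, 0.001, 517.325], [-0.001, -0.97, -0.244, 257.275], [0.001, 0.244, -0.97, 425.106], [0.0, 0.0, 0.0, 1.0]]
('teal', 576.2, 278.6, -88.2, 115, 51, [356.0, 105.0])
('teal', 843.8, 334.3, 5.1, 58, 30, [555.0, 72.0])
('yellow', 335.7, 105.9, 79.7, 37, 16, [190.0, 234.0])
('yellow', 470.7, 264.6, -88.4, 142, 68, [277.0, 121.0])
('yellow', 832.4, 412.3, 1.8, 40, 16, [557.0, 7.0])
```

View pics/case1.png

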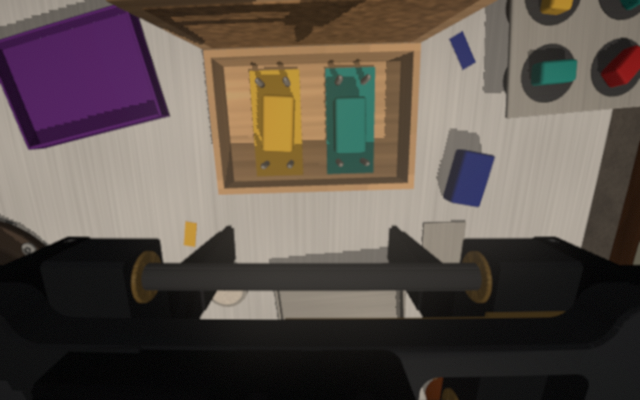

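The case rim spans (205,47) to (420,190), with yellow wax at (278,123) and teal wax at (349,125). I'll enlarge it for precise corners.

```bash
python3 - <<'E'
from h import *
i,im=load("case1")
c=cv2.resize(im[35:200,195:430],None,fx=3.4,fy=3.4,interpolation=cv2.INTER_CUBIC)
c=np.clip(c.astype(float)*1.5,0,255).astype(np.uint8)
for k in range(0,235,20): cv2.putText(c,str(195+k),(int(k*3.4),8),0,.3,(255,255,255),1);cv2.line(c,(int(k*3.4),10),(int(k*3.4),14),(255,255,255),1)
for k in range(5,165,20): cv2.putText(c,str(35+k),(0,int(k*3.4)),0,.3,(255,255,255),1)
cv2.imwrite("pics/case1c.png",c)
E
```

```text
(no output)
```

View pics/case1c.png

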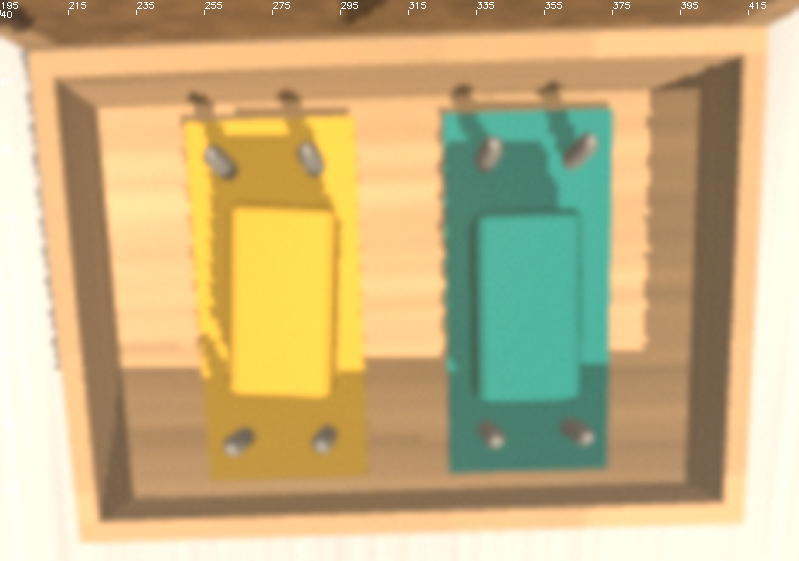

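```bash
python3 - <<'E'
from h import *
i,_=load("case1")
f=lambda L,z:np.array([onplane(i,195+x/3.4,35+y/3.4,z)[:2] for x,y in L])
D={"yplate":([(184,120),(353,115),(368,475),(210,479)],12),"tplate":([(442,112),(611,107),(607,467),(448,472)],12),
"ywax":([(232,206),(335,211),(330,398),(231,393)],42),"twax":([(477,213),(579,212),(578,399),(481,402)],42),
"ytips":([(208,150),(303,145),(318,450),(232,450)],52),"ttips":([(490,142),(593,140),(590,440),(496,442)],52),
"rim":([(25,52),(768,28),(743,520),(82,540)],60)}
for k,(L,z) in D.items():
    p=f(L,z);v=(p[0]+p[1]-p[2]-p[3])/2;w=(p[1]+p[2]-p[0]-p[3])/2
    print(k,p.mean(0).round(1),"len",np.hypot(*v).round(1),np.degrees(np.arctan2(v[1],v[0])).round(2),"wid",np.hypot(*w).round(1),np.degrees(np.arctan2(w[1],w[0])).round(2),p.round().tolist())
E
```

```text
yplate [471.3 264.1] len 140.0 91.82 wid 65.7 1.39 [[436.0, 333.0], [502.0, 335.0], [507.0, 195.0], [440.0, 193.0]]
tplate [570.9 267.1] len 139.8 91.88 wid 65.8 1.78 [[536.0, 336.0], [601.0, 338.0], [606.0, 198.0], [540.0, 196.0]]
ywax [475.7 263.7] len 67.6 87.53 wid 37.6 -2.87 [[458.0, 298.0], [496.0, 297.0], [493.0, 229.0], [455.0, 231.0]]
twax [567.7 262.1] len 68.1 92.21 wid 37.1 1.22 [[548.0, 296.0], [585.0, 296.0], [588.0, 229.0], [551.0, 227.0]]
ytips [470.8 263.6] len 106.4 92.08 wid 32.9 1.3 [[452.0, 316.0], [486.0, 318.0], [489.0, 210.0], [457.0, 211.0]]
ttips [571.2 266.4] len 105.2 92.21 wid 35.7 1.22 [[551.0, 319.0], [587.0, 319.0], [591.0, 214.0], [556.0, 213.0]]
rim [521.1 265.8] len 168.6 92.04 wid 249.3 1.71 [[393.0, 346.0], [643.0, 354.0], [648.0, 185.0], [400.0, 178.0]]
```

```bash
python3 - <<'E'
from h import *
from scipy.optimize import least_squares
i,im=load("top0")
cx=np.array([-.0328,.9995,0]);cy=np.array([.9995,.0328,0]);C=np.array([521,265.6,0])
H=C+85*cx+[0,0,60]
pt=lambda th,s,r:H+s*cy+r*(-np.cos(th)*cx+np.sin(th)*np.array([0,0,1]))
for th in(1.45,1.5,1.55,1.6,1.65,1.7,1.8): print(th,[np.round(project(i,pt(th,s,170)),1).tolist() for s in(125,-125)],"tab",np.round(project(i,pt(th,0,193)),1).tolist())
print("hinge",[np.round(project(i,pt(1,s,0)),1).tolist() for s in(125,-125)])
E
```

```text
1.45 [[141.5, 117.3], [139.7, 227.6]] tab [137.1, 168.9]
1.5 [[137.7, 117.5], [135.8, 227.7]] tab [132.6, 169.0]
1.55 [[134.0, 117.7], [131.9, 227.9]] tab [128.2, 169.3]
1.6 [[130.4, 117.9], [128.1, 228.1]] tab [123.9, 169.5]
1.65 [[126.8, 118.3], [124.5, 228.3]] tab [119.7, 169.8]
1.7 [[123.4, 118.6], [120.9, 228.6]] tab [115.7, 170.2]
1.8 [[117.0, 119.6], [114.2, 229.0]] tab [108.1, 171.1]
hinge [[160.9, 139.6], [160.3, 233.8]]
```

The lid stands at about 1.50 rad, leaning inward over the racks. I'll push it gently to about 1.8 to clear the camera side of the gripper.

move_arm --commands '[[[0,4,-2],[0,0,0],0],[[0,4,-2],[0,0,0],0],[[0,3,0],[0,0,0],0],[[0,0,0],[0,0,0],0],[[0,0,0],[0,0,0],0],[[0,1,0],[0,0,0],0],[[0,1,0],[0,0,0],0],[[0,1,0],[0,0,0],0],[[0,0.8,0],[0,0,0],0],[[0,0.8,0],[0,0,0],0]]'

```text
t: 3.2
eef_pos: [517.1, 343.6, 214.5]
tcp_rot: [-3.141, 0.001, 1.57]
ft_force: [-2.6, -3.4, 1.3]
opening: 0.216
grip_force: 1.7
```

move_arm --commands '[[[0,0.8,0],[0,0,0],0],[[0,0.8,0],[0,0,0],0],[[0,0.8,0],[0,0,0],0],[[0,0.5,0],[0,0,0],0],[[0,0.3,0],[0,0,0],0],[[0,0,0],[0,0,0],0]]'

```text
t: 3.8
eef_pos: [517.5, 375.9, 214.7]
tcp_rot: [3.141, -0.001, 1.57]
ft_force: [-0.4, -0.2, -0.3]
opening: 0.007
grip_force: 0.2
```

move_arm --commands '[[[1.5,-3.8,0],[0,0,2],0.8],[[1.5,-3.8,0],[0,0,0],0.8],[[2,-3.8,-1],[0,0,0],0.8],[[0,0,-3],[0,0,0],0.8],[[0,0,-3],[0,0,0],0.8],[[0,0,-3],[0,0,0],0.8],[[0,0,-3],[0,0,0],0.8],[[0,0,-3],[0,0,0],0.8],[[0,0,0],[0,0,0],0.8],[[0,0,0],[0,0,0],0.8]]'

```text
t: 4.8
eef_pos: [567.8, 261.5, 55.3]
tcp_rot: [3.141, -0.0, 1.605]
ft_force: [-0.4, 0.9, 0.4]
opening: 0.773
grip_force: 0.0
```

```bash
python3 - <<'E'
from h import *
i,im=snap("scene","s1");snap("top","t1");s=state();print(s["eef_pos"],s["tcp_rot"],s["opening"],s["ft_force"])
cv2.imwrite("pics/s1c.png",np.hstack([cv2.resize(im[80:240,340:520],None,fx=2.2,fy=2.2),cv2.resize(load("t1")[1][80:240,100:280],None,fx=2.2,fy=2.2)]))
E
```

```text
[568.31104274 261.71650874  56.48139539] [ 3.13880633e+00 -9.60831523e-04  1.60502314e+00] 0.7959915538204536 [-0.17371143 -0.74038276 -0.14824126]
```

View pics/s1c.png

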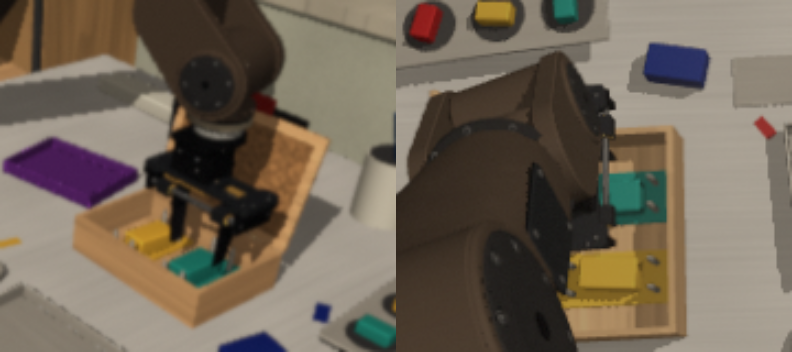

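move_arm --commands '[[[0,0,-1.7],[0,0,0],0.8],[[0,0,-1.7],[0,0,0],0.8],[[0,0,0],[0,0,0],0.2],[[0,0,0],[0,0,0],0.2],[[0,0,0],[0,0,0],0.2],[[0,0,0],[0,0,0],0.2],[[0,0,0],[0,0,0],0.2],[[0,0,3],[0,0,0],0.2],[[0,0,4],[0,0,0],0.2],[[0,0,4],[0,0,0],0.2]]'

```text
t: 5.9
eef_pos: [567.0, 261.2, 131.8]
tcp_rot: [-3.141, 0.0, 1.605]
ft_force: [0.7, 0.2, -0.2]
opening: 0.421
grip_force: 30.0
```

move_arm --commands '[[[0.4,-4,0],[0,0,0],0.2],[[0.5,-4,0],[0,0,0],0.2],[[0.5,-4,0],[0,0,0],0.2],[[0.5,-4,0],[0,0,0],0.2],[[0.5,-4,0],[0,0,0],0.2],[[0.5,-4,-1],[0,0,0],0.2],[[0.5,-4,-2],[0,0,0],0.2],[[0,-0.9,-3],[0,0,0],0.2],[[0,0,-3],[0,0,0],0.2],[[0,0,0],[0,0,0],0.2]]'

```text
t: 6.9
eef_pos: [599.5, -28.0, 37.6]
tcp_rot: [-3.136, -0.001, 1.604]
ft_force: [-1.2, -0.6, -0.2]
opening: 0.418
grip_force: 30.0
```

move_arm --commands '[[[0,0,-1.2],[0,0,0],0.2],[[0,0,-1],[0,0,0],0.2],[[0,0,-0.5],[0,0,0],0.2],[[0,0,0],[0,0,0],0.2],[[0,0,0],[0,0,0],0.65],[[0,0,0],[0,0,0],0.65],[[0,0,0],[0,0,0],0.65],[[0,0,3],[0,0,0],0.8],[[0,0,4],[0,0,0],0.8],[[0,0,4],[0,0,0],0.8]]'

```text
t: 7.9
eef_pos: [601.0, -27.6, 124.7]
tcp_rot: [-3.141, -0.0, 1.605]
ft_force: [0.8, -0.3, 0.2]
opening: 0.791
grip_force: 0.0
```

move_arm --commands '[[[-1.5,4,0],[0,0,0],0.8],[[-1.5,4,0],[0,0,0],0.8],[[-1.5,4,0],[0,0,-1],0.8],[[-2,4,0],[0,0,-1],0.8],[[-2,4,0],[0,0,-1],0.8],[[-2,4,0],[0,0,-1],0.8],[[-2,4,0],[0,0,-0.5],0.8],[[0,1.2,0],[0,0,0],0.8],[[0,0,-3],[0,0,0],0.8],[[0,0,0],[0,0,0],0.8]]'

```text
t: 8.9
eef_pos: [475.2, 264.1, 91.5]
tcp_rot: [-3.138, 0.002, 1.528]
ft_force: [0.2, -0.4, -0.6]
opening: 0.798
grip_force: 0.0
```

```bash
python3 - <<'E'
from h import *
i,im=snap("wrist","w2");i,im=snap("top","t2");s=state();print(s["t"],s["eef_pos"],s["tcp_rot"],s["opening"],s["ft_force"])
for r in rects(i,im,30,100): print(r)
E
```

```text
9.0 [476.49952692 263.89172137  93.73799429] [-3.14065302e+00  5.41278648e-04  1.52619084e+00] 0.7998049078396379 [ 0.94191734 -0.30448538  0.11586086]
('teal', 420.1, -368.9, -6.2, 126, 58, [437.0, 219.0])
('teal', 565.2, 238.5, -87.9, 84, 63, [208.0, 169.0])
('teal', 599.9, -28.1, -88.5, 67, 38, [306.0, 155.0])
('teal', 526.7, -770.5, -0.4, 216, 150, [579.0, 177.0])
('teal', 603.8, -187.3, 16.1, 125, 57, [365.0, 152.0])
('teal', 804.1, -504.3, 73.3, 45, 27, [476.0, 80.0])
('teal', 821.8, 330.5, 2.8, 50, 31, [176.0, 81.0])
('teal', 903.1, 431.0, -49.9, 47, 37, [143.0, 56.0])
('yellow', 412.1, -174.7, 16.9, 126, 58, [363.0, 224.0])
('yellow', 467.7, 237.2, -88.1, 92, 68, [206.0, 206.0])
('yellow', 592.3, -359.9, 16.5, 128, 61, [430.0, 155.0])
('yellow', 813.5, 421.3, 83.4, 53, 32, [145.0, 85.0])
('yellow', 895.0, 522.0, 28.9, 55, 31, [112.0, 60.0])
('yellow', 894.2, -514.0, -63.0, 53, 30, [477.0, 51.0])
```

move_arm --commands '[[[0,0,-4],[0,0,0],0.8],[[0,0,-3.2],[0,0,0],0.8],[[0,0,0],[0,0,0],0.2],[[0,0,0],[0,0,0],0.2],[[0,0,0],[0,0,0],0.2],[[0,0,0],[0,0,0],0.2],[[0,0,0],[0,0,0],0.2],[[0,0,3],[0,0,0],0.2],[[0,0,4],[0,0,0],0.2],[[0,0,4],[0,0,0],0.2]]'

```text
t: 10.0
eef_pos: [476.0, 264.2, 133.2]
tcp_rot: [-3.141, 0.0, 1.527]
ft_force: [-0.1, 0.2, -0.9]
opening: 0.42
grip_force: 30.0
```

move_arm --commands '[[[0.5,-4,0],[0,0,1],0.2],[[0.5,-4,0],[0,0,1],0.2],[[0.5,-4,0],[0,0,1],0.2],[[0.5,-4,0],[0,0,1],0.2],[[0.5,-4,0],[0,0,1],0.2],[[0.5,-4,-2],[0,0,0],0.2],[[0.5,-4,-2],[0,0,0],0.2],[[0,-1,-3],[0,0,0],0.2],[[0,0,-3],[0,0,0],0.2],[[0,0,0],[0,0,0],0.2]]'

```text
t: 11.0
eef_pos: [509.8, -26.0, 29.4]
tcp_rot: [-3.137, -0.001, 1.613]
ft_force: [0.5, -0.5, 0.4]
opening: 0.419
grip_force: 30.0
```

move_arm --commands '[[[0,0,-0.7],[0,0,0],0.2],[[0,0,-0.5],[0,0,0],0.2],[[0,0,-0.5],[0,0,0],0.2],[[0,0,0],[0,0,0],0.2],[[0,0,0],[0,0,0],0.65],[[0,0,0],[0,0,0],0.65],[[0,0,0],[0,0,0],0.65],[[0,0,4],[0,0,0],1],[[0,0,5],[0,0,0],1],[[0,0,5],[0,0,0],1]]'

```text
t: 12.0
eef_pos: [510.8, -25.6, 156.1]
tcp_rot: [-3.14, -0.0, 1.614]
ft_force: [1.3, 0.8, 0.7]
opening: 0.844
grip_force: 0.0
```

Both waxes are down. A wrist picture over the tray will check them and show the camera-to-tool bias, since the grasp centres the wax in tool y.

move_arm --commands '[[[2,-3,3],[0,0,0],1],[[2.5,-2,3],[0,0,0],1],[[0,-2,3.5],[0,0,0],1],[[0,0,0],[0,0,0],1],[[0,0,0],[0,0,0],1],[[0,0,0],[0,0,0],1]]'

```text
t: 12.6
eef_pos: [555.7, -95.1, 248.6]
tcp_rot: [-3.14, -0.001, 1.614]
ft_force: [-0.9, -0.2, -0.2]
opening: 1.004
grip_force: 0.0
```

```bash
python3 - <<'E'
from h import *
i,im=snap("wrist","w3");s=state();print(s["t"],s["eef_pos"],s["tcp_rot"])
for r in rects(i,im,34,200): print(r)
i,im=snap("top","t3")
for r in rects(i,im,16,300): print(r)
E
```

```text
12.65 [555.71812228 -95.05167106 248.52808326] [-3.13969329e+00 -7.27668453e-04  1.61437583e+00]
('teal', 607.4, -179.1, 16.2, 122, 58, [345.0, 242.0])
('teal', 601.1, -26.0, -88.1, 66, 37, [349.0, 131.0])
('yellow', 422.4, -166.6, 17.1, 124, 60, [215.0, 227.0])
('yellow', 512.8, -24.4, -87.6, 67, 39, [280.0, 127.0])
('yellow', 348.5, 91.1, 80.0, 35, 15, [144.0, 23.0])
('teal', 421.6, -372.8, -6.2, 127, 59, [437.0, 219.0])
('teal', 568.3, 264.6, -88.0, 129, 64, [197.0, 170.0])
('teal', 529.7, -776.7, -0.2, 219, 157, [579.0, 177.0])
('teal', 594.4, -192.7, 15.7, 100, 57, [371.0, 159.0])
('yellow', 413.4, -175.9, 17.1, 128, 59, [364.0, 225.0])
('yellow', 469.4, 263.1, -87.9, 137, 68, [199.0, 206.0])
('yellow', 596.2, -363.4, 16.1, 129, 61, [430.0, 155.0])
```

View pics/w3.png

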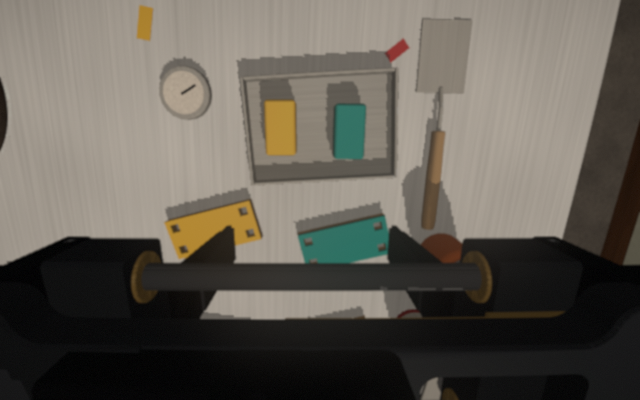

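Both wax blocks lie side by side on the tray floor, at (280,127) and (349,131). The camera bias is about 1 mm. Next is the first teal board.

move_arm --commands '[[[0,-1.3,-1],[0,0,-8.5],0.85],[[0,-1.3,-1],[0,0,-8.5],0.85],[[0,-1.3,-1],[0,0,-8.5],0.85],[[-0.5,-1.3,-1],[0,0,-8.5],0.85],[[-0.5,-1.3,-1],[0,0,-8.5],0.85],[[-0.5,-1.2,-1],[0,0,-8.5],0.85],[[0,-1.2,-1],[0,0,-8.5],0.85],[[0,-1.2,-1],[0,0,-8.5],0.85],[[0,-1.2,-1],[0,0,-8.5],0.85],[[0,0,0],[0,0,0],0.85]]'

```text
t: 13.7
eef_pos: [540.7, -208.9, 157.8]
tcp_rot: [-3.14, 0.002, 0.276]
ft_force: [0.8, 0.8, 0.8]
opening: 0.845
grip_force: 0.0
```

move_arm --commands '[[[0,0,0],[0,0,0],0.85],[[0,0,0],[0,0,0],0.85]]'

```text
t: 13.9
eef_pos: [541.5, -208.0, 159.9]
tcp_rot: [3.142, -0.0, 0.283]
ft_force: [0.9, 0.3, -0.1]
opening: 0.849
grip_force: 0.0
```

```bash
cat >> h.py <<'E'
def board(name,col,zt=16,pl=None):
    "wrist view: board centre by its mask and by its holes"
    i,im=snap("wrist",name);s=state();R=s["tcp_rot"][2];p=s["eef_pos"]
    print("t",s["t"],"tcp",p.round(1),"yaw",np.degrees(R).round(2))
    for r in rects(i,im,zt,1500):
        if r[0]!=col: continue
        print(r)
        m=masks(im)[col];k=max((k for k in cv2.findContours(m,cv2.RETR_EXTERNAL,cv2.CHAIN_APPROX_NONE)[0]),key=lambda k:-np.hypot(*(k[:,0].mean(0)-r[6])))
        f=np.zeros_like(m);cv2.drawContours(f,[k],-1,255,-1)
        hs=[h for h in cv2.findContours(f&~m,cv2.RETR_LIST,cv2.CHAIN_APPROX_NONE)[0] if 25<cv2.contourArea(h)<400]
        H=[]
        for h in hs:
            g=np.zeros_like(m);cv2.drawContours(g,[h],-1,255,-1);M=cv2.moments(g,True);H.append(onplane(i,M["m10"]/M["m00"],M["m01"]/M["m00"],zt)[:2])
        H=np.array(H)
        if len(H):print("holes",H.round(1).tolist(),"mean",H.mean(0).round(1))
        a=np.radians(r[3]);print("to TCP (cm):",((np.array(r[1:3])-p[:2])/10).round(2),"turn",round((r[3]-np.degrees(R)+90)%180-90,2))
E
python3 -c "
from h import *
board('b1','teal')"
```

```text
t 13.95 tcp [ 541.5 -208.   160.1] yaw 16.16
('teal', 609.3, -186.5, 16.2, 126, 58, [311.0, 124.0])
holes [[564.3, -216.9], [555.1, -184.7], [663.5, -188.8], [654.0, -156.5]] mean [ 609.2 -186.7]
to TCP (cm): [6.78 2.15] turn 0.04
('teal', 601.6, -21.8, -88.0, 81, 40, [153.0, 89.0])
to TCP (cm): [ 6.01 18.62] turn 75.84
```

move_arm --commands '[[[3.4,1.1,-3],[0,0,0],0.85],[[3.4,1,-4],[0,0,0],0.85],[[0,0,-4],[0,0,0],0.85],[[0,0,-3],[0,0,0],0.85],[[0,0,-1.6],[0,0,0],0.85],[[0,0,0],[0,0,0],0.85],[[0,0,0],[0,0,0],0.4],[[0,0,0],[0,0,0],0.4],[[0,0,0],[0,0,0],0.4],[[0,0,0],[0,0,0],0.4]]'

```text
t: 14.95
eef_pos: [607.7, -188.7, 7.7]
tcp_rot: [3.14, -0.002, 0.279]
ft_force: [-0.7, 0.5, 6.6]
opening: 0.628
grip_force: 30.0
```

move_arm --commands '[[[0,0,0],[0,0,0],0.4],[[0,0,0],[0,0,0],0.4]]'

```text
t: 15.15
eef_pos: [607.7, -188.6, 7.7]
tcp_rot: [3.14, -0.002, 0.279]
ft_force: [-2.2, -0.1, 7.7]
opening: 0.627
grip_force: 30.0
```

move_arm --commands '[[[0,0,1],[0,0,0],0.4],[[0,0,3],[0,0,0],0.4],[[0,0,4],[0,0,0],0.4],[[0,0,4],[0,0,0],0.4],[[0,0,0],[0,0,0],0.4],[[0,0,0],[0,0,0],0.4],[[0,0,0],[0,0,0],0.4]]'

```text
t: 15.85
eef_pos: [606.6, -188.1, 125.5]
tcp_rot: [-3.141, 0.001, 0.279]
ft_force: [0.3, 0.1, -1.8]
opening: 0.629
grip_force: 30.0
```

```bash
python3 - <<'E'
from h import *
s=state();print(s["eef_pos"],np.degrees(s["tcp_rot"]),s["ft_force"],s["moment"])
board('b1h','teal',s["eef_pos"][2]+8)
im=load('b1h')[1]
cv2.imwrite("pics/b1hc.png",cv2.resize(im[100:300,180:440],None,fx=3,fy=3))
E
```

```text
[ 606.56881884 -188.07633719  125.47632447] [-1.79950361e+02  6.73428336e-02  1.59669280e+01] [ 0.25147857  0.13178415 -1.76325525] [-0.02019384  0.15440632 -0.00101592]
t 15.9 tcp [ 606.5 -188.1  125.1] yaw 15.97
('teal', 570.7, -196.8, -74.0, 59, 19, [311.0, 304.0])
to TCP (cm): [-3.58 -0.87] turn -89.97
('teal', 633.5, -179.1, 16.0, 75, 60, [311.0, 197.0])
to TCP (cm): [2.7 0.9] turn 0.03
('teal', 630.2, -83.2, -88.0, 47, 25, [144.0, 161.0])
to TCP (cm): [ 2.37 10.49] turn 76.03
```

View pics/b1hc.png

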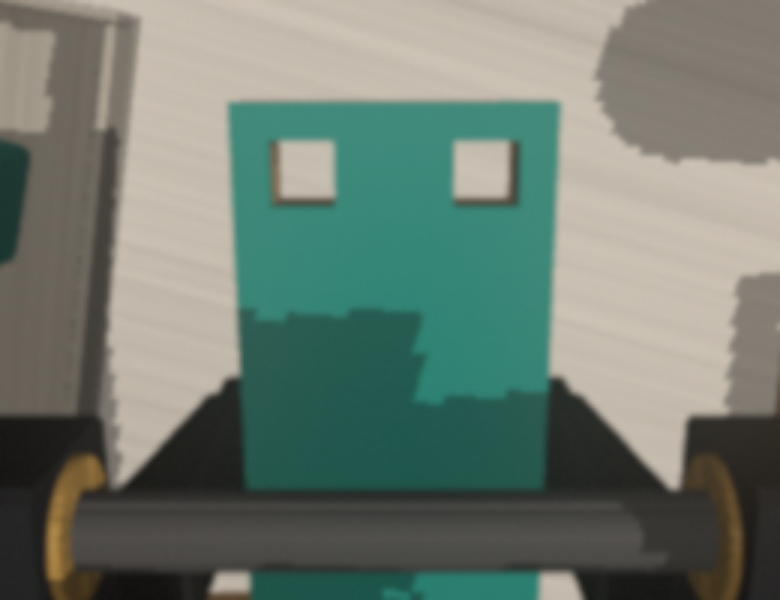

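The in-hand view shows the board's front holes clearly, at about (281,158) and (342,158) px, so I can measure the exact board offset in the hand.

```bash
cat >> h.py <<'E'
def inhand(name,col,dz,target,take=True):
    "board offset in hand from the two front holes; prints move to put board centre over target (x,y,angle)"
    i,im=snap("wrist",name) if take else load(name)
    s=state();p=s["eef_pos"];yaw=s["tcp_rot"][2]
    m=masks(im)[col];hc=[]
    cs,hi=cv2.findContours(m,cv2.RETR_CCOMP,cv2.CHAIN_APPROX_NONE)
    for c,h in zip(cs,hi[0]):
        if h[3]>=0 and 150<cv2.contourArea(c)<900 and 110<c[:,0,1].mean()<215 and 200<c[:,0,0].mean()<430: hc.append(c[:,0].astype(float))
    hc.sort(key=lambda c:c[:,0].mean())
    q=np.array([onplane(i,*(c.min(0)+c.max(0))/2,p[2]+dz)[:2] for c in hc])
    if len(q)!=2: print("holes",len(q));return
    T=np.array([np.cos(yaw),np.sin(yaw)]);Y=np.array([np.sin(yaw),-np.cos(yaw)])
    w=q[1]-q[0];ang=np.arctan2(w@T,w@Y) ; rel=q.mean(0)-p[:2]
    ox,oy=rel@T-52*np.cos(ang),rel@Y
    print("t",s["t"],"tcp",p.round(1),"yaw",np.degrees(yaw).round(2),"hole gap",np.hypot(*w).round(1),"offset tool x,y",ox.round(2),oy.round(2),"tilt deg",np.degrees(ang).round(2))
    tx,ty,ta=target;a=np.radians(ta);T=np.array([np.cos(a),np.sin(a)]);Y=np.array([np.sin(a),-np.cos(a)])
    g=np.array([tx,ty])-ox*T;print("TCP goal (holes)",(g-oy*Y).round(1),"(centred)",g.round(1),"turn",round(ta-np.degrees(yaw),2),"delta cm centred",((g-p[:2])/10).round(2))
TEAL=(571,266.8,91.9);YEL=(471,263.9,91.9)
E
python3 - <<'E'
from h import *
inhand('b1h','teal',8.3,TEAL,False)
E
```

```text
t 15.9 tcp [ 606.5 -188.1  125.1] yaw 15.97 hole gap 33.2 offset tool x,y 2.09 -1.57 tilt deg -0.0
TCP goal (holes) [572.6 264.8] (centred) [571.1 264.7] turn 75.93 delta cm centred [-3.55 45.28]
```

move_arm --commands '[[[-0.3,3.5,0],[0,0,5.84],0.4],[[-0.3,3.5,0],[0,0,5.84],0.4],[[-0.3,3.5,0],[0,0,5.84],0.4],[[-0.3,3.5,0],[0,0,5.84],0.4],[[-0.3,3.5,0],[0,0,5.84],0.4],[[-0.3,3.5,0],[0,0,5.84],0.4],[[-0.3,3.5,0],[0,0,5.84],0.4],[[-0.3,3.5,0],[0,0,5.84],0.4],[[-0.3,3.5,0],[0,0,5.84],0.4],[[-0.3,3.5,0],[0,0,5.84],0.4]]'

```text
t: 16.9
eef_pos: [576.4, 163.0, 124.9]
tcp_rot: [-3.14, 0.001, 1.302]
ft_force: [1.0, -0.6, -0.8]
opening: 0.625
grip_force: 30.0
```

move_arm --commands '[[[-0.2,3.5,0],[0,0,5.84],0.4],[[-0.2,3.5,0],[0,0,5.84],0.4],[[-0.15,3.28,0],[0,0,5.85],0.4],[[0,0,-2.5],[0,0,0],0.4],[[0,0,-2.5],[0,0,0],0.4],[[0,0,0],[0,0,0],0.4],[[0,0,0],[0,0,0],0.4],[[0,0,0],[0,0,0],0.4]]'

```text
t: 17.7
eef_pos: [572.2, 264.4, 77.0]
tcp_rot: [3.141, -0.0, 1.604]
ft_force: [-0.2, 0.8, -0.3]
opening: 0.629
grip_force: 30.0
```

```bash
python3 - <<'E'
from h import *
inhand('p1','teal',8.3,TEAL)
im=load('p1')[1]
cv2.imwrite("pics/p1c.png",np.clip(cv2.resize(im[120:280,220:400],None,fx=3.5,fy=3.5,interpolation=cv2.INTER_CUBIC)*1.6,0,255).astype(np.uint8))
E
```

```text
holes 3
```

View pics/p1c.png

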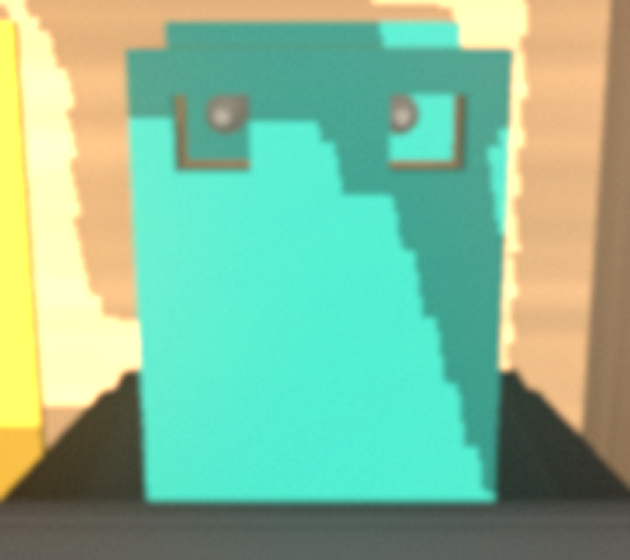

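Both rear post tips show through the holes, at (226,113) and (403,113) in the crop. The hole centres are (213,131) and (427,131), so the residual offset can be computed directly.

```bash
cat >> h.py <<'E'
def fit(name,tips,holes,dz,tcpz,yaw=np.radians(91.9)):
    i,_=load(name)
    t=np.array([onplane(i,*p,51.5)[:2] for p in tips]);h=np.array([onplane(i,*p,tcpz+dz)[:2] for p in holes])
    print("tips",t.round(1).tolist(),"holes",h.round(1).tolist(),"gaps",np.hypot(*(t[1]-t[0])).round(1),np.hypot(*(h[1]-h[0])).round(1))
    d=t.mean(0)-h.mean(0);at,ah=[np.degrees(np.arctan2(*(v[1]-v[0])[::-1])) for v in(t,h)]
    print("shift mm",d.round(2),"angles",at.round(2),ah.round(2))
E
python3 - <<'E'
from h import *
f=lambda L:[(220+x/3.5,120+y/3.5) for x,y in L]
fit('p1',f([(226,113),(403,113)]),f([(213,131.5),(427.5,131.5)]),8.3,76.8)
print(state()["eef_pos"])
E
```

```text
tips [[552.9, 319.1], [586.2, 320.1]] holes [[553.7, 318.7], [587.3, 319.8]] gaps 33.4 33.6
shift mm [-0.97  0.34] angles 1.86 1.86
[572.21254275 264.41270578  77.27204751]
```

move_arm --commands '[[[-0.1,0,-1],[0,0,0],0.4],[[0,0,-1.2],[0,0,0],0.4],[[0,0,-1.2],[0,0,0],0.4],[[0,0,-1.2],[0,0,0],0.4],[[0,0,-0.6],[0,0,0],0.4],[[0,0,-0.4],[0,0,0],0.4],[[0,0,0],[0,0,0],0.4],[[0,0,0],[0,0,0],0.4]]'

```text
t: 18.55
eef_pos: [570.8, 264.5, 20.3]
tcp_rot: [3.141, -0.0, 1.604]
ft_force: [-1.2, 0.2, -2.1]
opening: 0.627
grip_force: 30.0
```

move_arm --commands '[[[0,0,0],[0,0,0],0.75],[[0,0,0],[0,0,0],0.75],[[0,0,0],[0,0,0],0.75],[[0,0,2],[0,0,0],0.75],[[0,0,4],[0,0,0],0.75],[[0,0,4],[0,0,0],0.85],[[0,-3,4],[0,0,0],0.85],[[-1.3,-3.7,0],[0,0,-5.8],0.85],[[-1.3,-3.7,0],[0,0,-5.8],0.85],[[-1.3,-3.7,0],[0,0,-5.8],0.85]]'

```text
t: 19.55
eef_pos: [531.0, 122.3, 160.7]
tcp_rot: [3.141, -0.0, 1.296]
ft_force: [0.5, 0.2, 0.3]
opening: 0.855
grip_force: 0.0
```

```bash
python3 - <<'E'
from h import *
i,im=snap("wrist","q1");s=state();print(s["eef_pos"])
for r in rects(i,im,28,500): print(r)
i,im=snap("top","t4")
for r in rects(i,im,16,300): print(r)
E
```

```text
[529.13145721 118.44907572 160.45999707]
('teal', 569.9, 259.1, -88.0, 111, 60, [311.0, 54.0])
('yellow', 513.6, -6.7, -15.9, 49, 36, [326.0, 305.0])
('yellow', 474.8, 260.4, -88.2, 134, 65, [213.0, 72.0])
('teal', 421.6, -372.8, -6.2, 127, 59, [437.0, 219.0])
('teal', 603.9, -27.6, -87.4, 69, 38, [305.0, 155.0])
('teal', 529.7, -776.7, -0.2, 219, 157, [576.0, 175.0])
('yellow', 413.4, -176.0, 16.9, 128, 59, [363.0, 224.0])
('yellow', 512.3, -26.7, -87.4, 70, 42, [306.0, 188.0])
('yellow', 596.0, -363.5, 16.5, 130, 61, [430.0, 155.0])
```

move_arm --commands '[[[-1.3,-3.7,0],[0,0,-5.8],0.85],[[-1.3,-3.7,0],[0,0,-5.8],0.85],[[-1.3,-3.7,0],[0,0,-5.8],0.85],[[-1.3,-3.7,0],[0,0,-5.8],0.85],[[-1.3,-3.7,0],[0,0,-5.8],0.85],[[-1.3,-3.7,0],[0,0,-5.8],0.85],[[-1.3,-3.7,0],[0,0,-5.8],0.85],[[-1.3,-3.7,0],[0,0,-5.8],0.85],[[-1.3,-3.7,0],[0,0,-5.8],0.85],[[-1.3,-3.7,0],[0,0,-5.8],0.85]]'

```text
t: 20.65
eef_pos: [401.5, -247.9, 160.5]
tcp_rot: [3.141, -0.0, 0.285]
ft_force: [0.1, 0.1, -0.4]
opening: 0.85
grip_force: 0.0
```

move_arm --commands '[[[-1.3,-3.7,0],[0,0,-5.8],0.85],[[-1.3,-3.7,0],[0,0,-5.8],0.85],[[-1.3,-3.7,0],[0,0,-5.8],0.85],[[-1,-4,0],[0,0,-5.3],0.85],[[0,0,0],[0,0,0],0.85],[[0,0,0],[0,0,0],0.85],[[0,0,0],[0,0,0],0.85]]'

```text
t: 21.35
eef_pos: [353.0, -396.7, 160.2]
tcp_rot: [-3.141, 0.0, -0.107]
ft_force: [0.4, -0.3, 0.0]
opening: 0.851
grip_force: 0.0
```

```bash
python3 -c "
from h import *
board('b2','teal')"
```

```text
t 21.4 tcp [ 353.1 -396.5  160.3] yaw -6.09
('teal', 422.7, -370.4, -6.2, 127, 58, [281.0, 127.0])
holes [[369.8, -382.3], [373.6, -348.6], [472.4, -393.3], [475.9, -359.7]] mean [ 422.9 -371. ]
to TCP (cm): [6.96 2.61] turn -0.11
```

move_arm --commands '[[[2.4,0.9,-2],[0,0,0],0.85],[[2.4,0.9,-2],[0,0,0],0.85],[[2.2,0.8,-2],[0,0,0],0.85],[[0,0,-3],[0,0,0],0.85],[[0,0,-3],[0,0,0],0.85],[[0,0,-2],[0,0,0],0.85],[[0,0,-1],[0,0,0],0.85],[[0,0,0],[0,0,0],0.4],[[0,0,0],[0,0,0],0.4],[[0,0,0],[0,0,0],0.4]]'

```text
t: 22.4
eef_pos: [423.2, -371.8, 11.4]
tcp_rot: [3.14, -0.001, -0.108]
ft_force: [-0.4, -0.2, 0.7]
opening: 0.653
grip_force: 0.0
```

move_arm --commands '[[[0,0,0],[0,0,0],0.4],[[0,0,0],[0,0,0],0.4]]'

```text
t: 22.6
eef_pos: [423.1, -371.9, 11.4]
tcp_rot: [3.14, -0.001, -0.108]
ft_force: [0.3, 1.6, 7.4]
opening: 0.626
grip_force: 30.0
```

move_arm --commands '[[[0,0,1],[0,0,0],0.4],[[0,0,3],[0,0,0],0.4],[[0,0,4],[0,0,0],0.4],[[0,0,4],[0,0,0],0.4],[[0,0,0],[0,0,0],0.4],[[0,0,0],[0,0,0],0.4],[[0,0,0],[0,0,0],0.4]]'

```text
t: 23.3
eef_pos: [422.1, -371.0, 129.4]
tcp_rot: [-3.141, 0.001, -0.108]
ft_force: [-0.5, -0.5, -2.4]
opening: 0.623
grip_force: 30.0
```

```bash
python3 - <<'E'
from h import *
inhand('b2h','teal',6.5,TEAL)
E
```

```text
t 23.35 tcp [ 422.1 -371.   129.1] yaw -6.2 hole gap 33.0 offset tool x,y 0.26 -1.56 tilt deg -0.0
TCP goal (holes) [572.6 266.6] (centred) [571.  266.5] turn 98.1 delta cm centred [14.89 63.76]
```

move_arm --commands '[[[0.83,3.55,0],[0,0,5.45],0.4],[[0.83,3.55,0],[0,0,5.45],0.4],[[0.83,3.55,0],[0,0,5.45],0.4],[[0.83,3.55,0],[0,0,5.45],0.4],[[0.83,3.55,0],[0,0,5.45],0.4],[[0.83,3.55,0],[0,0,5.45],0.4],[[0.83,3.55,0],[0,0,5.45],0.4],[[0.83,3.55,0],[0,0,5.45],0.4],[[0.83,3.55,0],[0,0,5.45],0.4],[[0.83,3.55,0],[0,0,5.45],0.4]]'

```text
t: 24.35
eef_pos: [505.3, -15.0, 129.1]
tcp_rot: [-3.14, 0.001, 0.847]
ft_force: [0.2, -1.0, -1.6]
opening: 0.626
grip_force: 30.0
```

move_arm --commands '[[[0.83,3.55,0],[0,0,5.45],0.4],[[0.83,3.55,0],[0,0,5.45],0.4],[[0.83,3.55,0],[0,0,5.45],0.4],[[0.83,3.55,0],[0,0,5.45],0.4],[[0.83,3.55,0],[0,0,5.45],0.4],[[0.83,3.55,0],[0,0,5.45],0.4],[[0.83,3.55,0],[0,0,5.45],0.4],[[0.8,3.4,0],[0,0,5.45],0.4],[[0,0,-2.5],[0,0,0],0.4],[[0,0,-2.5],[0,0,0],0.4]]'

```text
t: 25.35
eef_pos: [571.3, 267.0, 78.3]
tcp_rot: [-3.141, 0.0, 1.606]
ft_force: [-0.4, 0.4, -2.0]
opening: 0.626
grip_force: 30.0
```

move_arm --commands '[[[0,0,0],[0,0,0],0.4],[[0,0,0],[0,0,0],0.4],[[0,0,0],[0,0,0],0.4]]'

```text
t: 25.65
eef_pos: [572.2, 265.9, 81.0]
tcp_rot: [3.141, -0.0, 1.604]
ft_force: [0.9, 0.6, -1.6]
opening: 0.626
grip_force: 30.0
```

```bash
python3 - <<'E'
from h import *
i,im=snap('wrist','p2');s=state();print(s["eef_pos"],np.degrees(s["tcp_rot"]))
cv2.imwrite("pics/p2c.png",np.clip(cv2.resize(im[120:280,220:400],None,fx=3.5,fy=3.5,interpolation=cv2.INTER_CUBIC)*1.6,0,255).astype(np.uint8))
E
```

```text
[572.29771653 265.90243528  81.26697002] [ 1.79919789e+02 -2.29679731e-02  9.18724163e+01]
```

View pics/p2c.png

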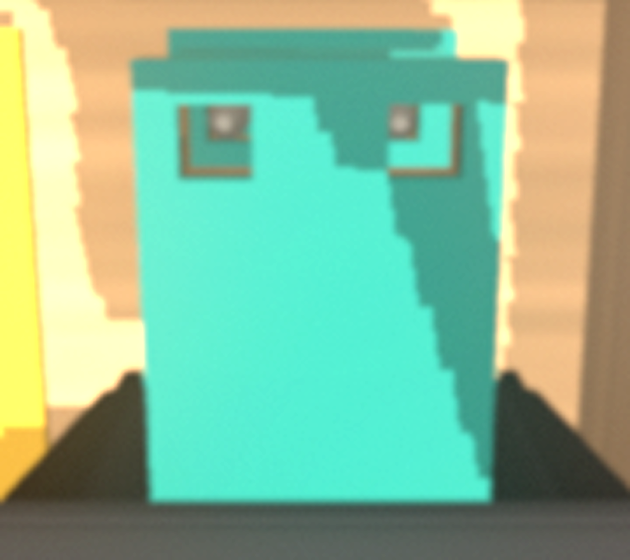

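The posts show through both holes, with tips at (228,121) and (402,121) in the crop and hole centres at (215.5,141.5) and (425,141.5).

```bash
python3 - <<'E'
from h import *
f=lambda L:[(220+x/3.5,120+y/3.5) for x,y in L]
for dz in(5.5,):fit('p2',f([(228,121),(402,121)]),f([(215.5,141.5),(425,141.5)]),dz,81.3)
E
```

```text
tips [[553.0, 318.7], [586.5, 319.8]] holes [[554.0, 318.4], [587.3, 319.5]] gaps 33.5 33.4
shift mm [-0.89  0.31] angles 1.86 1.86
```

move_arm --commands '[[[-0.1,0,-1],[0,0,0],0.4],[[0,0,-1.2],[0,0,0],0.4],[[0,0,-1.2],[0,0,0],0.4],[[0,0,-0.6],[0,0,0],0.4],[[0,0,-0.3],[0,0,0],0.4],[[0,0,0],[0,0,0],0.4],[[0,0,0],[0,0,0],0.4]]'

```text
t: 26.4
eef_pos: [570.1, 265.8, 38.6]
tcp_rot: [-3.141, 0.0, 1.604]
ft_force: [-8.4, -4.1, 21.9]
opening: 0.625
grip_force: 30.0
```

move_arm --commands '[[[0,0,0.1],[0,0,0],0.75],[[0,0,0],[0,0,0],0.75],[[0,0,0],[0,0,0],0.75],[[0,0,2],[0,0,0],0.75],[[0,0,4],[0,0,0],0.75],[[0,0,4],[0,0,0],0.85],[[0,-3,2.2],[0,0,0],0.85],[[-0.6,-2.6,0],[0,0,7],0.85],[[-0.6,-2.6,0],[0,0,7],0.85],[[-0.6,-2.6,0],[0,0,7],0.85]]'

```text
t: 27.4
eef_pos: [552.5, 157.0, 160.1]
tcp_rot: [3.141, 0.0, 1.976]
ft_force: [-0.9, -0.2, -0.7]
opening: 0.851
grip_force: 0.0
```

move_arm --commands '[[[-0.6,-2.6,0],[0,0,7],0.85],[[-0.6,-2.6,0],[0,0,7],0.85],[[-0.6,-2.6,0],[0,0,7],0.85],[[-0.6,-2.6,0],[0,0,7],0.85],[[-0.6,-2.6,0],[0,0,7],0.85],[[-0.6,-2.6,0],[0,0,7],0.85],[[-0.6,-2.6,0],[0,0,7],0.85],[[-0.6,-2.6,0],[0,0,7],0.85],[[-0.6,-2.6,0],[0,0,7],0.85],[[-0.6,-2.6,0],[0,0,7],0.85]]'

```text
t: 28.4
eef_pos: [492.5, -103.1, 160.0]
tcp_rot: [3.141, -0.0, -3.086]
ft_force: [-0.2, 0.2, -0.1]
opening: 0.849
grip_force: 0.0
```

move_arm --commands '[[[-0.6,-2.6,0],[0,0,7],0.85],[[-0.6,-2.6,0],[0,0,7],0.85],[[0,0,0],[0,0,0],0.85],[[0,0,0],[0,0,0],0.85],[[0,0,0],[0,0,0],0.85]]'

```text
t: 28.9
eef_pos: [480.9, -153.3, 160.1]
tcp_rot: [3.141, -0.0, -2.848]
ft_force: [0.2, -0.2, -0.3]
opening: 0.85
grip_force: 0.0
```

```bash
python3 - <<'E'
from h import *
board('b3','yellow')
i,im=snap("top","t5")
for r in rects(i,im,16,300): print(r)
E
```

```text
t 28.95 tcp [ 480.9 -153.2  160.2] yaw -163.14
('yellow', 571.9, -368.3, 16.5, 78, 62, [104.0, 210.0])
holes [[542.6, -359.4], [552.4, -392.8]] mean [ 547.5 -376.1]
to TCP (cm): [  9.1  -21.51] turn -0.36
('yellow', 414.4, -173.7, 16.9, 127, 59, [309.0, 124.0])
holes [[468.9, -174.8], [458.4, -143.0], [360.9, -172.9], [370.5, -204.7]] mean [ 414.7 -173.8]
to TCP (cm): [-6.65 -2.05] turn 0.04
('teal', 575.1, 272.8, -88.2, 130, 61, [196.0, 168.0])
('teal', 603.5, -27.6, -88.0, 68, 39, [306.0, 155.0])
('teal', 529.7, -776.7, -0.2, 219, 157, [579.0, 177.0])
('yellow', 468.9, 263.1, -88.0, 137, 68, [198.0, 206.0])
('yellow', 596.1, -363.5, 16.1, 130, 61, [430.0, 155.0])
```

move_arm --commands '[[[-2.2,-0.7,-2],[0,0,0],0.85],[[-2.2,-0.7,-2],[0,0,0],0.85],[[-2.2,-0.7,-2],[0,0,0],0.85],[[0,0,-3],[0,0,0],0.85],[[0,0,-3],[0,0,0],0.85],[[0,0,-2],[0,0,0],0.85],[[0,0,-1],[0,0,0],0.85],[[0,0,0],[0,0,0],0.4],[[0,0,0],[0,0,0],0.4],[[0,0,0],[0,0,0],0.4]]'

```text
t: 30.0
eef_pos: [415.3, -175.2, 11.2]
tcp_rot: [-3.14, 0.001, -2.846]
ft_force: [0.9, -0.5, -0.0]
opening: 0.656
grip_force: 0.0
```

move_arm --commands '[[[0,0,0],[0,0,0],0.4],[[0,0,0],[0,0,0],0.4]]'

```text
t: 30.2
eef_pos: [415.2, -175.1, 11.1]
tcp_rot: [-3.14, 0.001, -2.847]
ft_force: [0.9, 3.1, 7.3]
opening: 0.628
grip_force: 30.0
```

move_arm --commands '[[[0,0,1],[0,0,0],0.4],[[0,0,3],[0,0,0],0.4],[[0,0,4],[0,0,0],0.4],[[0,0,4],[0,0,0],0.4],[[0,0,0],[0,0,0],0.4],[[0,0,0],[0,0,0],0.4],[[0,0,0],[0,0,0],0.4]]'

```text
t: 30.9
eef_pos: [414.2, -174.8, 129.6]
tcp_rot: [3.141, -0.001, -2.847]
ft_force: [0.1, -0.3, -2.0]
opening: 0.624
grip_force: 30.0
```

```bash
python3 - <<'E'
from h import *
inhand('b3h','yellow',5.5,YEL)
E
```

```text
t 30.95 tcp [ 414.2 -174.7  129.3] yaw -163.11 hole gap 32.9 offset tool x,y 1.16 1.06 tilt deg -0.01
TCP goal (holes) [470.  262.7] (centred) [471.  262.7] turn 255.01 delta cm centred [ 5.68 43.75]
```

move_arm --commands '[[[0.38,2.92,0],[0,0,-7],0.4],[[0.38,2.92,0],[0,0,-7],0.4],[[0.38,2.92,0],[0,0,-7],0.4],[[0.38,2.92,0],[0,0,-7],0.4],[[0.38,2.92,0],[0,0,-7],0.4],[[0.38,2.92,0],[0,0,-7],0.4],[[0.38,2.92,0],[0,0,-7],0.4],[[0.38,2.92,0],[0,0,-7],0.4],[[0.38,2.92,0],[0,0,-7],0.4],[[0.38,2.92,0],[0,0,-7],0.4]]'

```text
t: 31.95
eef_pos: [452.2, 118.1, 129.0]
tcp_rot: [-3.139, -0.001, 2.21]
ft_force: [0.6, 0.6, -1.2]
opening: 0.628
grip_force: 30.0
```

move_arm --commands '[[[0.38,2.92,0],[0,0,-7],0.4],[[0.38,2.92,0],[0,0,-7],0.4],[[0.38,2.92,0],[0,0,-7],0.4],[[0.38,2.92,0],[0,0,-7],0.4],[[0.36,2.87,0],[0,0,-7],0.4],[[0,0,-2.5],[0,0,0],0.4],[[0,0,-2.5],[0,0,0],0.4],[[0,0,0],[0,0,0],0.4],[[0,0,0],[0,0,0],0.4],[[0,0,0],[0,0,0],0.4]]'

```text
t: 32.95
eef_pos: [471.9, 262.4, 80.8]
tcp_rot: [3.141, -0.0, 1.604]
ft_force: [0.6, -0.1, -1.9]
opening: 0.625
grip_force: 30.0
```

```bash
python3 - <<'E'
from h import *
i,im=snap('wrist','p3');s=state();print(s["eef_pos"],np.degrees(s["tcp_rot"]))
cv2.imwrite("pics/p3c.png",np.clip(cv2.resize(im[120:280,220:400],None,fx=3.5,fy=3.5,interpolation=cv2.INTER_CUBIC)*1.3,0,255).astype(np.uint8))
E
```

```text
[472.03516098 262.4710467   81.07485714] [ 1.79931501e+02 -2.40858028e-02  9.18773602e+01]
```

View pics/p3c.png

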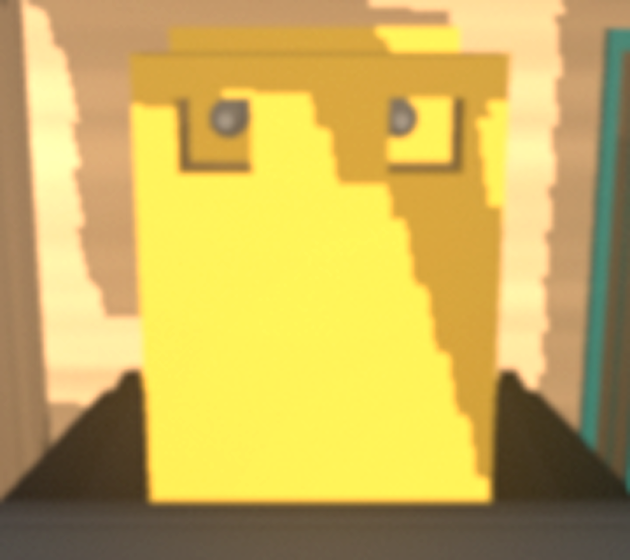

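Tips are at about (230,118) and (401,118), with hole centres at (214.5,134.5) and (425.5,134.5).

```bash
python3 - <<'E'
from h import *
f=lambda L:[(220+x/3.5,120+y/3.5) for x,y in L]
fit('p3',f([(230,118),(401,118)]),f([(214.5,134.5),(425.5,134.5)]),5.5,81.1)
E
```

```text
tips [[453.1, 315.9], [486.0, 317.0]] holes [[453.5, 316.1], [487.1, 317.2]] gaps 32.9 33.6
shift mm [-0.75 -0.21] angles 1.86 1.86
```

move_arm --commands '[[[-0.1,0,-1],[0,0,0],0.4],[[0,0,-1.2],[0,0,0],0.4],[[0,0,-1.2],[0,0,0],0.4],[[0,0,-1.2],[0,0,0],0.4],[[0,0,-0.6],[0,0,0],0.4],[[0,0,-0.4],[0,0,0],0.4],[[0,0,-0.2],[0,0,0],0.4],[[0,0,0],[0,0,0],0.4],[[0,0,0],[0,0,0],0.4]]'

```text
t: 33.9
eef_pos: [470.3, 262.4, 23.1]
tcp_rot: [-3.142, 0.0, 1.604]
ft_force: [-3.3, -2.0, 11.9]
opening: 0.624
grip_force: 30.0
```

move_arm --commands '[[[0,0,0],[0,0,0],0.75],[[0,0,0],[0,0,0],0.75],[[0,0,0],[0,0,0],0.75],[[0,0,2],[0,0,0],0.75],[[0,0,4],[0,0,0],0.75],[[0,0,4],[0,0,0],0.85],[[0,-3,3.7],[0,0,0],0.85],[[0.33,-3.4,0],[0,0,-4.2],0.85],[[0.33,-3.4,0],[0,0,-4.2],0.85],[[0.33,-3.4,0],[0,0,-4.2],0.85]]'

```text
t: 34.9
eef_pos: [480.5, 129.3, 159.6]
tcp_rot: [3.141, -0.0, 1.381]
ft_force: [0.5, -0.4, 0.2]
opening: 0.851
grip_force: 0.0
```

move_arm --commands '[[[0.33,-3.4,0],[0,0,-4.2],0.85],[[0.33,-3.4,0],[0,0,-4.2],0.85],[[0.33,-3.4,0],[0,0,-4.2],0.85],[[0.33,-3.4,0],[0,0,-4.2],0.85],[[0.33,-3.4,0],[0,0,-4.2],0.85],[[0.33,-3.4,0],[0,0,-4.2],0.85],[[0.33,-3.4,0],[0,0,-4.2],0.85],[[0.33,-3.4,0],[0,0,-4.2],0.85],[[0.33,-3.4,0],[0,0,-4.2],0.85],[[0.33,-3.4,0],[0,0,-4.2],0.85]]'

```text
t: 35.9
eef_pos: [513.4, -211.0, 159.2]
tcp_rot: [3.141, -0.0, 0.648]
ft_force: [0.6, -0.1, -0.2]
opening: 0.852
grip_force: 0.0
```

move_arm --commands '[[[0.33,-3.4,0],[0,0,-4.2],0.85],[[0.33,-3.4,0],[0,0,-4.2],0.85],[[0.33,-3.4,0],[0,0,-4.2],0.85],[[0.33,-3.4,0],[0,0,-4.2],0.85],[[0.33,-3.4,0],[0,0,-4.2],0.85],[[0,0,0],[0,0,0],0.85],[[0,0,0],[0,0,0],0.85],[[0,0,0],[0,0,0],0.85]]'

```text
t: 36.7
eef_pos: [529.8, -378.5, 159.1]
tcp_rot: [-3.141, 0.0, 0.286]
ft_force: [-0.5, -0.3, -0.4]
opening: 0.852
grip_force: 0.0
```

```bash
python3 - <<'E'
from h import *
board('b4','yellow')
i,im=snap("top","t6")
for r in rects(i,im,16,300): print(r)
E
```

```text
t 36.75 tcp [ 530.  -378.4  159.2] yaw 16.38
('yellow', 597.9, -362.1, 16.1, 128, 59, [316.0, 124.0])
holes [[553.4, -392.4], [544.0, -360.4], [652.2, -364.2], [642.6, -331.9]] mean [ 598.  -362.2]
to TCP (cm): [6.79 1.63] turn -0.28
('teal', 575.3, 272.7, -88.0, 130, 61, [196.0, 168.0])
('teal', 529.7, -776.7, -0.2, 219, 157, [579.0, 177.0])
('yellow', 469.3, 263.4, -88.1, 136, 68, [198.0, 206.0])
('yellow', 611.6, -359.0, 16.0, 97, 61, [425.0, 148.0])
```

move_arm --commands '[[[2.3,0.6,-2],[0,0,-0.3],0.85],[[2.3,0.5,-2],[0,0,0],0.85],[[2.2,0.5,-2],[0,0,0],0.85],[[0,0,-3],[0,0,0],0.85],[[0,0,-3],[0,0,0],0.85],[[0,0,-2],[0,0,0],0.85],[[0,0,-0.9],[0,0,0],0.85],[[0,0,0],[0,0,0],0.4],[[0,0,0],[0,0,0],0.4],[[0,0,0],[0,0,0],0.4]]'

```text
t: 37.8
eef_pos: [598.5, -363.8, 11.7]
tcp_rot: [3.14, -0.001, 0.279]
ft_force: [-0.4, -0.3, 0.1]
opening: 0.653
grip_force: 0.0
```

move_arm --commands '[[[0,0,0],[0,0,0],0.4],[[0,0,0],[0,0,0],0.4]]'

```text
t: 38.0
eef_pos: [598.5, -363.9, 11.7]
tcp_rot: [3.14, -0.001, 0.279]
ft_force: [-0.1, 1.1, 7.2]
opening: 0.625
grip_force: 30.0
```

move_arm --commands '[[[0,0,1],[0,0,0],0.4],[[0,0,3],[0,0,0],0.4],[[0,0,4],[0,0,0],0.4],[[0,0,4],[0,0,0],0.4],[[0,0,0],[0,0,0],0.4],[[0,0,0],[0,0,0],0.4],[[0,0,0],[0,0,0],0.4]]'

```text
t: 38.7
eef_pos: [597.4, -363.2, 129.2]
tcp_rot: [-3.14, 0.001, 0.279]
ft_force: [-0.6, -0.7, -1.4]
opening: 0.628
grip_force: 30.0
```

```bash
python3 - <<'E'
from h import *
inhand('b4h','yellow',5.5,YEL)
E
```

```text
t 38.75 tcp [ 597.4 -363.2  128.9] yaw 16.0 hole gap 32.4 offset tool x,y 0.71 -1.45 tilt deg 0.0
TCP goal (holes) [472.5 263.2] (centred) [471.  263.2] turn 75.9 delta cm centred [-12.63  62.63]
```

move_arm --commands '[[[-0.7,3.48,0],[0,0,4.22],0.4],[[-0.7,3.48,0],[0,0,4.22],0.4],[[-0.7,3.48,0],[0,0,4.22],0.4],[[-0.7,3.48,0],[0,0,4.22],0.4],[[-0.7,3.48,0],[0,0,4.22],0.4],[[-0.7,3.48,0],[0,0,4.22],0.4],[[-0.7,3.48,0],[0,0,4.22],0.4],[[-0.7,3.48,0],[0,0,4.22],0.4],[[-0.7,3.48,0],[0,0,4.22],0.4],[[-0.7,3.48,0],[0,0,4.22],0.4]]'

```text
t: 39.75
eef_pos: [527.1, -14.2, 129.2]
tcp_rot: [-3.14, 0.001, 1.019]
ft_force: [-0.2, -0.0, -0.0]
opening: 0.624
grip_force: 30.0
```

move_arm --commands '[[[-0.7,3.48,0],[0,0,4.22],0.4],[[-0.7,3.48,0],[0,0,4.22],0.4],[[-0.7,3.48,0],[0,0,4.22],0.4],[[-0.7,3.48,0],[0,0,4.22],0.4],[[-0.7,3.48,0],[0,0,4.22],0.4],[[-0.7,3.48,0],[0,0,4.22],0.4],[[-0.7,3.48,0],[0,0,4.22],0.4],[[-0.7,3.48,0],[0,0,4.16],0.4],[[0,0,-2.5],[0,0,0],0.4],[[0,0,-2.5],[0,0,0],0.4]]'

```text
t: 40.75
eef_pos: [471.3, 263.9, 79.0]
tcp_rot: [-3.141, 0.0, 1.606]
ft_force: [0.3, 1.0, -1.5]
opening: 0.625
grip_force: 30.0
```

move_arm --commands '[[[0,0,0],[0,0,0],0.4],[[0,0,0],[0,0,0],0.4],[[0,0,0],[0,0,0],0.4]]'

```text
t: 41.05
eef_pos: [472.4, 262.8, 81.0]
tcp_rot: [3.141, -0.0, 1.604]
ft_force: [-0.1, -0.1, -0.6]
opening: 0.626
grip_force: 30.0
```

```bash
python3 - <<'E'
from h import *
i,im=snap('wrist','p4');s=state();print(s["eef_pos"],np.degrees(s["tcp_rot"]))
cv2.imwrite("pics/p4c.png",np.clip(cv2.resize(im[120:280,220:400],None,fx=3.5,fy=3.5,interpolation=cv2.INTER_CUBIC)*1.3,0,255).astype(np.uint8))
E
```

```text
[472.46590241 262.83298389  81.14154363] [ 1.79928018e+02 -2.52089646e-02  9.18707651e+01]
```

View pics/p4c.png

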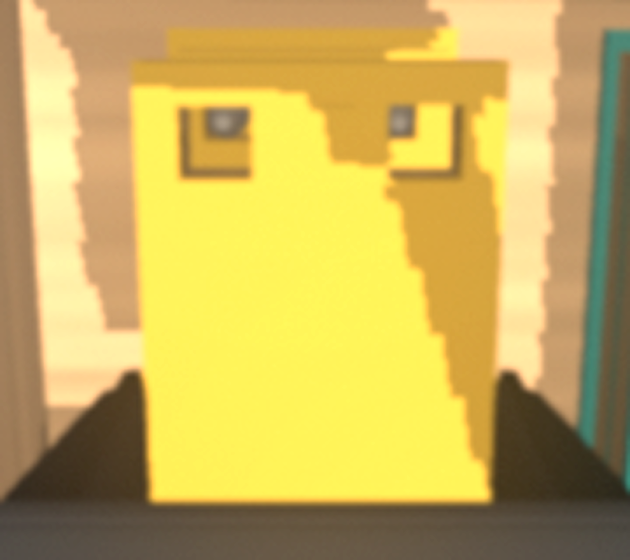

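Tips are at (226,121) and (401,121), with hole centres at (215,142) and (425.5,142). That is nearly the same as the second teal board, so I'll apply the same 1 mm correction in −x.

move_arm --commands '[[[-0.1,0,-1],[0,0,0],0.4],[[0,0,-1.2],[0,0,0],0.4],[[0,0,-1.2],[0,0,0],0.4],[[0,0,-0.5],[0,0,0],0.4],[[0,0,-0.3],[0,0,0],0.4],[[0,0,0],[0,0,0],0.4],[[0,0,0],[0,0,0],0.4]]'

```text
t: 41.8
eef_pos: [470.4, 262.7, 38.9]
tcp_rot: [-3.14, 0.0, 1.604]
ft_force: [-5.8, -2.0, 16.8]
opening: 0.626
grip_force: 30.0
```

move_arm --commands '[[[0,0,0],[0,0,0],0.75],[[0,0,0],[0,0,0],0.75],[[0,0,0],[0,0,0],0.75],[[0,0,2],[0,0,0],0.75],[[0,0,4],[0,0,0],0.75],[[0,0,4],[0,0,0],0.75],[[1.6,-2.6,3],[0,0,-0.6],0.5],[[1.6,-2.6,3],[0,0,-0.6],0.2],[[1.6,-2.6,3],[0,0,-0.6],0],[[0,0,2.1],[0,0,0],0]]'

```text
t: 42.8
eef_pos: [520.8, 182.5, 251.0]
tcp_rot: [3.139, 0.0, 1.57]
ft_force: [0.8, 0.2, -0.3]
opening: 0.472
grip_force: 0.0
```

move_arm --commands '[[[0,0,0],[0,0,0],0],[[0,0,0],[0,0,0],0],[[0,0,0],[0,0,0],0],[[0,0,0],[0,0,0],0]]'

```text
t: 43.2
eef_pos: [518.5, 185.2, 248.1]
tcp_rot: [-3.14, 0.0, 1.573]
ft_force: [0.2, 0.8, 0.5]
opening: 0.129
grip_force: 0.0
```

```bash
python3 - <<'E'
from h import *
i,im=snap("wrist","f1");s=state();print(s["eef_pos"],s["opening"])
for r in rects(i,im,44,400): print(r)
i,t=snap("top","t7")
for r in rects(i,t,34,300): print(r)
_,sc=snap("scene","s7")
a=cv2.resize(im[0:220,180:450],(480,391));b=cv2.resize(sc[110:240,300:520],(320,189))
c=cv2.resize(t[90:250,110:350],(320,202))
cv2.imwrite("pics/f1c.png",np.hstack([a,np.vstack([b,c])]))
E
```

```text
[518.5512245  185.16922591 248.2609814 ] 0.08799357109071865
('teal', 569.4, 267.5, -88.0, 127, 59, [353.0, 116.0])
('teal', 818.1, 328.4, 5.6, 54, 28, [560.0, 70.0])
('yellow', 511.3, 9.2, -89.8, 44, 38, [307.0, 306.0])
('yellow', 472.7, 264.1, -88.2, 132, 67, [274.0, 119.0])
('teal', 599.1, -28.4, -88.0, 67, 37, [306.0, 155.0])
('teal', 525.9, -768.0, -0.4, 215, 150, [579.0, 177.0])
('yellow', 468.7, 233.5, -88.4, 86, 70, [209.0, 206.0])
('yellow', 509.0, -27.5, -87.4, 69, 41, [306.0, 188.0])
```

View pics/f1c.png

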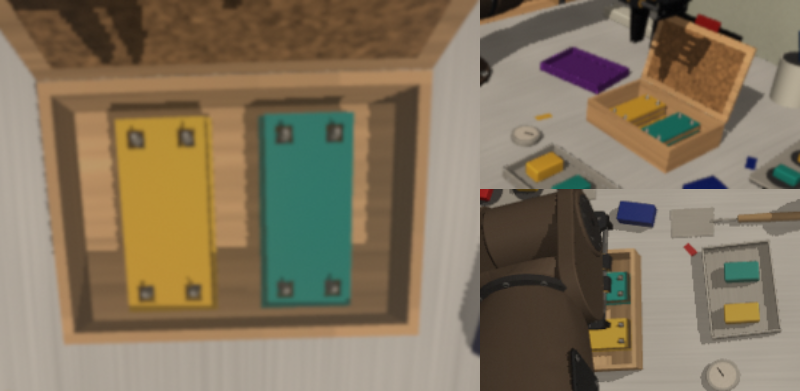

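The picture shows all boards home on the posts in their own racks and both wax blocks in the tray. To close the lid, I go over it with the fingers shut and come down behind it.

move_arm --commands '[[[0,0,4],[0,0,0],0],[[0,0,4],[0,0,0],0],[[0,2,3],[0,0,0],0],[[0,4,0],[0,0,0],0],[[0,4,0],[0,0,0],0],[[0,4,0],[0,0,0],0],[[0,4,0],[0,0,0],0],[[0,4,0],[0,0,0],0],[[0,4,0],[0,0,0],0],[[0,2.5,0],[0,0,0],0]]'

```text
t: 44.35
eef_pos: [518.3, 472.6, 358.3]
tcp_rot: [-3.141, 0.0, 1.574]
ft_force: [1.3, -0.6, 0.5]
opening: 0.005
grip_force: 0.0
```

move_arm --commands '[[[0,0,-3],[0,0,0],0],[[0,0,-3],[0,0,0],0],[[0,0,-3],[0,0,0],0],[[0,0,-3],[0,0,0],0],[[0,0,-3.5],[0,0,0],0],[[0,0,0],[0,0,0],0],[[0,0,0],[0,0,0],0]]'

```text
t: 45.05
eef_pos: [519.1, 470.1, 204.6]
tcp_rot: [-3.141, 0.0, 1.573]
ft_force: [-0.2, -0.4, 0.9]
opening: 0.003
grip_force: 0.0
```

```bash
python3 - <<'E'
import numpy as np
for d in range(105,-1,-7):
    t=np.radians(d);print(d,round(350.6-150*np.cos(t)+8*np.sin(t)+10),round(60+150*np.sin(t)+8*np.cos(t)))
E
```

```text
105 407 203
98 389 207
91 371 210
84 353 210
77 335 208
70 317 204
63 300 197
56 283 189
49 268 178
42 254 166
35 242 153
28 232 137
21 223 121
14 217 104
7 213 86
0 211 68
```

move_arm --commands '[[[0,-1.5,0],[0,0,0],0],[[0,-1.5,0],[0,0,0],0],[[0,-1.2,0],[0,0,0],0],[[0,-0.9,0],[0,0,0],0],[[0,-0.9,0],[0,0,0],0],[[0,-0.9,0.1],[0,0,0],0],[[0,-0.9,0.2],[0,0,0],0],[[0,-0.9,0.2],[0,0,0],0],[[0,-0.9,0],[0,0,0],0],[[0,-0.9,0],[0,0,0],0]]'

```text
t: 46.05
eef_pos: [519.0, 364.3, 209.4]
tcp_rot: [3.141, -0.0, 1.572]
ft_force: [1.5, 3.0, 3.1]
opening: 0.005
grip_force: 2.0
```

move_arm --commands '[[[0,-0.9,0],[0,0,0],0],[[0,-0.9,0],[0,0,0],0],[[0,-0.9,-0.1],[0,0,0],0],[[0,-0.9,-0.1],[0,0,0],0],[[0,-0.9,-0.2],[0,0,0],0],[[0,-0.9,-0.2],[0,0,0],0],[[0,-0.9,-0.3],[0,0,0],0],[[0,-0.9,-0.4],[0,0,0],0]]'

```text
t: 46.85
eef_pos: [518.9, 292.1, 196.0]
tcp_rot: [3.142, -0.0, 1.572]
ft_force: [0.9, 3.8, 0.3]
opening: 0.008
grip_force: 1.5
```

move_arm --commands '[[[0,-0.8,-0.5],[0,0,0],0],[[0,-0.8,-0.6],[0,0,0],0],[[0,-0.7,-0.6],[0,0,0],0],[[0,-0.7,-0.6],[0,0,0],0],[[0,-0.7,-0.6],[0,0,0],0],[[0,-0.6,-0.7],[0,0,0],0],[[0,-0.6,-0.7],[0,0,0],0],[[0,-0.5,-0.8],[0,0,0],0],[[0,-0.5,-0.8],[0,0,0],0],[[0,-0.4,-0.8],[0,0,0],0]]'

```text
t: 47.85
eef_pos: [518.8, 229.4, 128.4]
tcp_rot: [-3.141, 0.0, 1.572]
ft_force: [1.0, -0.6, 3.4]
opening: 0.005
grip_force: 1.2
```

move_arm --commands '[[[0,-0.4,-0.8],[0,0,0],0],[[0,-0.4,-0.8],[0,0,0],0],[[0,-0.3,-0.8],[0,0,0],0],[[0,-0.3,-0.8],[0,0,0],0],[[0,-0.2,-0.8],[0,0,0],0],[[0,-0.2,-0.6],[0,0,0],0],[[0,-0.1,-0.5],[0,0,0],0],[[0,0,0],[0,0,0],0]]'

```text
t: 48.65
eef_pos: [518.6, 210.6, 77.5]
tcp_rot: [-3.14, 0.001, 1.573]
ft_force: [-0.5, -0.3, -0.0]
opening: 0.008
grip_force: 0.0
```

move_arm --commands '[[[0,0,-0.3],[0,0,0],0],[[0,0,-0.3],[0,0,0],0],[[0,0,-0.3],[0,0,0],0],[[0,0,-0.2],[0,0,0],0],[[0,0,-0.2],[0,0,0],0],[[0,0,0],[0,0,0],0],[[0,0,0],[0,0,0],0]]'

```text
t: 49.35
eef_pos: [519.1, 210.8, 68.0]
tcp_rot: [3.14, -0.0, 1.573]
ft_force: [-9.5, -5.8, 37.1]
opening: 0.004
grip_force: 18.1
```

move_arm --commands '[[[0,0,0.5],[0,0,0],0],[[0,0,3],[0,0,0],0],[[0,0,4],[0,0,0],0],[[0,0,4],[0,0,0],0],[[0,-3,4],[0,0,0],0],[[0,-4,2],[0,0,0],0],[[-3,-2,0],[0,0,0],0],[[0,0,0],[0,0,0],0],[[0,0,0],[0,0,0],0]]'

```text
t: 50.25
eef_pos: [489.0, 120.7, 240.5]
tcp_rot: [3.141, -0.0, 1.572]
ft_force: [0.0, 0.1, 0.2]
opening: 0.004
grip_force: 0.0
```

```bash
python3 - <<'E'
from h import *
i,im=snap("wrist","g1");snap("top","t8");s=state();print(s["t"],s["eef_pos"])
h=cv2.cvtColor(im,cv2.COLOR_BGR2HSV);m=cv2.inRange(h,(0,150,60),(8,255,255))|cv2.inRange(h,(172,150,60),(180,255,255))
for k in cv2.findContours(m,0,2)[0]:
    if cv2.contourArea(k)>150:
        u=k[:,0];print(cv2.boundingRect(k),[(z,onplane(i,*u.mean(0),z)[:2].round(1).tolist()) for z in(68,90)])
T=load("t8")
for c,r in zip("ab",[rects(T[0],T[1],34,300)]): print(r)
C=np.array([521,265.6]);cx=np.array([-.0328,.9995]);cy=np.array([.9995,.0328])
for z in(68,80): print(z,[np.round(project(i,[*(C+85*a*cx+125*b*cy),z])).tolist() for a,b in((1,1),(1,-1),(-1,1),(-1,-1))],"tab end",np.round(project(i,[*(C-108*cx),z])).tolist())
cv2.imwrite("pics/g1c.png",im[0:240])
E
```

```text
50.35 [489.47444937 121.34034344 240.07087548]
(317, 139, 48, 19) [(68, [521.4, 167.2]), (90, [519.3, 168.7])]
[('teal', 599.2, -28.3, -87.6, 67, 37, [306.0, 155.0]), ('teal', 525.9, -767.7, -0.4, 215, 150, [579.0, 177.0]), ('yellow', 509.0, -27.6, -87.4, 69, 41, [306.0, 188.0])]
68 [[461.0, -34.0], [217.0, -26.0], [450.0, 135.0], [232.0, 142.0]] tab end [341.0, 159.0]
80 [[467.0, -40.0], [214.0, -32.0], [455.0, 136.0], [230.0, 143.0]] tab end [343.0, 160.0]
```

```bash
python3 -c "
from cell import env
print(env.job_done())"
```

```text
the job is handed in; nothing more can be done
None
```

I handed the job in at about 50 s: both wax blocks lie side by side on the tray floor, all four boards are seated on the racks of their own colour, and the lid is shut; no verdict came back.

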